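# Seal the praline keeper: lid, clips, vent

### The arm

A 6-joint arm with a two-finger parallel gripper is mounted at the origin on the work surface; the furniture and walls round the work are solid. World frame = base frame: x ahead of the robot, y to its left, z up, the work surface at z = 0. Lengths are in m, angles in rad, forces in N, time in s.
With the tool pointing down it reaches from about 0.325 to 0.775 m from the base axis. Payload 5.5 kg.
Tool frame: the origin (TCP) lies at the very end of the fingers, on their centre line; the grasp point (between the pads) lies 19 mm behind it (hold_point_z is the distance from the TCP to the grasp point, in m); z points along the fingers, y is the line along which they close (so a half turn about z gives the same grasp; the last joint's range is limited). The gripper opens to 85 mm and grips with 20 to 120 N. Pads are 22 mm wide; open, the fingers measure 114 mm over their backs; the gripper's body (76 mm by 85 mm) begins 54 mm behind the grasp point. The pads swing forward as they close: fully open they stand 13 mm farther back than shut.
Start: joints at [1.215, 0.091, 1.231, -0, 1.82, -0.057], TCP at [0.177, 0.573, 0.231] pointing down, gripper open.
Joint ranges: [-2.87, 2.87], [-0.86, 2.18], [0.17, 2.46], [-1.51, 4.65], [0.06, 2.69], [-2.65, 2.65]. Speed limits (rad/s): [2.57, 2.57, 3.01, 3.14, 3.14, 3.14].

### API

Orientations are given as a rotation vector (axis times angle).
In Python, from rig import get_obs, snapshot, job_done, regions_of, hold_point_z gives the robot as it stands.
- The arm moves only by the tool apply_moves, never from a script. Its argument "steps" is a list of rows, each an object with "offset": the shift along the tool's x, y, z in m, a list of three; "angular": the turn, a rotation vector about the tool's x, y, z in degrees, a list of three. A call has exactly 10 rows; each row shifts and turns the commanded pose from where the row before left it, along the tool's axes as they then stand; what a row does not reach is not made up. A row lasts 1/12 s, in which the tool goes at most 41.7 mm and 7.16 degrees, less where a joint would pass 70% of its speed; a pose out of reach is approached as far as the arm can. A call is refused whole if a number of a shift passes 0.0417 or a number of a turn 7.16, either way. A call with a gripper value outside its range is refused whole. "hand" is the closure, from -1 (fully open) to 1 (shut), set as the call begins (left out, the last holds). The fingers move at their own pace and stop on an object; "newtons" is the grip in N (left out, the last holds). Time passes only in rows, so rows that do not move let the fingers close, or fill a call up. It gives the time, the measured TCP pose, the force, the opening and the grip force at its end, in the units of the state.
- get_obs(): the state, without advancing time (a new reading comes with each control period).
- snapshot(name): name is "side" or "top" or "wrist"; returns a dict with "pixels" (400x640x3 uint8, red, green, blue), "vertical_fov" (degrees; the focal length in pixels is half the picture's height over the tangent of half this angle, whatever the lens; pixels are square), "cx", "cy" (the principal point, pixels), "rvec" (rotation vector, rad) and "tvec" (3), from world to camera coordinates, as OpenCV has them; the wrist camera has in their place "hand_eye" (4x4, takes a point from camera to tool coordinates, whose origin is the TCP and whose axes are the flange's). Camera axes: x right, y down, z forward; pixel columns grow to the right and rows downward; lengths in m; the calibration is good to about 2 mm. A picture is of the moment at which its call begins: read the wrist's pose just before it. There is no depth.
- job_done(): hands the job in; it is judged then, once.
Trained networks look in a picture, given as the dict that the camera call returned (one of the last four; its "shot" number tells which), for a name from the list of things; names that differ only in an ending like _2 or _b are one class to them, and where a whole thing is asked for, a point or a joint stands for the part that bears it (a point fixed in the world has none). Each returns a list of dicts, best first, with "p" (0 to 1); they miss things now and then, are a little off and sometimes report something else, mostly with a low value. They report only what shows in the picture. A call takes as long as a camera call.
- regions_of(query, picture): "region" (400x640 bool, what is visible of it) and "position" ([column, row] in pixels, amid what is visible of it).
The state is a dict: "t": time; "joint_pos": joint angles; "qvel": joint speeds; "joint_efforts": joint torques, N m; "tool_pos": TCP position; "orientation": TCP orientation; "wrist_force": force on the tool from outside, world axes, zero at the start; "ft_torque": the same for the moment, N m; "grip_width": finger opening in m; "gripper_force": force on a finger pad.
Only numpy, scipy, OpenCV 4.12 (cv2) and the standard library are available. Lean on these libraries where they do the work, as an engineer would, in place of code of your own. Each camera call takes 0.05 s, during which the arm holds its last target. There are 200 camera calls.

### The job

Seal the steel praline keeper with light presses of the fingertips, without lifting it or shoving it about: press the ribbed pad at the front of the lid until the lid is fully down on its gasket, then fold down both clips on the front edge and push them flat against the box (either clip first), and only then push in the round rubber vent plug in the lid, which had to stay up so that the trapped air could escape. Leave everything else on the counter where it stands.

Things in the scene. Friction and masses are not known exactly. Their poses are not given: they have to be found in the camera images.
- keeper: Steel box standing loose, about 2 kg, 130 (x) x 190 (y) mm; 142 x 202 mm over its rim collar and white lid; two grey clips in front, black vent plug on top; lid top 79 mm high when down. Origin: centre of the underside; z up; -x is its front (clip side, roughly towards the robot), +y its left as the robot sees it. Lid hinge at the back: x = +71, z = 71 mm.
- lid (a joint): Opening angle of the lid, rad: 0 fully down on the gasket, larger with the front edge standing up (it starts at 0.06 to 0.10, front edge about 8 to 14 mm proud). The gasket fit holds it where it is left; pressing the pad takes about 10 N, and it meets a firm stop at 0.
- lid_pad (a point): Centre of the top of the ribbed press pad, 26 (along x) x 44 mm, on the lid midway between the clips, at keeper x = -51, y = 0, z = 83 mm once the lid is down.
- clip_left (a joint): Angle of the clip at the keeper's +y side, rad: 0 hanging straight down, flat before the front face (closed), about 1.57 sticking straight out to the front (open; starts at 1.2 to 1.6). Stiff hinge, stays where it is left, moves at about 1 N on its free edge.
- clip_right (a joint): The same for the clip at the keeper's -y side. While the lid is more than about 2 mm up in front, the hook on either clip's inside butts against the collar and that clip stops at 0.1 to 0.15.
- clip_left_hinge (a point): Middle of the left clip's hinge line, which runs along keeper y; at keeper x = -77.5, y = +55, z = 75 mm with the lid down. The clip is a plate 36 mm wide and 4 mm thick that reaches 35 mm from this line.
- clip_left_tip (a point): Middle of the left clip's free edge, 35 mm from the hinge line.
- clip_right_hinge (a point): The same for the right clip, y = -55 mm.
- clip_right_tip (a point): Middle of the right clip's free edge.
- vent (a joint): How far the vent plug is pushed in, m: 0 to 0.0008 at the start (up), 0.005 fully in, firm stop. Needs about 2.5 N and stays where it is left.
- vent_top (a point): Centre of the top of the vent plug, 27 mm across, on the lid at keeper x = +12, y = 0; z = 87 mm when up and 82 mm when in, lid down.
- praline_1: chocolate praline, 25 x 25 x 16 mm, beside the keeper. Origin: centre of its underside. A bystander: leave it alone.
- praline_2: a second such praline. Origin: centre of its underside. A bystander: leave it alone.
- spice_jar: spice jar with a dark cap, 41 mm across, 105 mm tall, beside the keeper. Origin: centre of its underside. A bystander: leave it alone.
- nib_bowl: small steel bowl of cocoa nibs, 76 mm across, 35 mm tall. Origin: centre of its underside. A bystander: leave it alone.
- nozzle: steel piping nozzle standing on its wide end, 19 mm across, 33 mm tall, at the keeper's right side. Origin: centre of its underside. A bystander: leave it alone.
- mug: green mug, 77 mm across, 101 mm tall. Origin: centre of its underside. A bystander: leave it alone.
- tape: roll of masking tape lying flat, 97 mm across, 25 mm high. Origin: centre of its underside. A bystander: leave it alone.

How it is judged:
On the way, in this order (a step that is already met when the one before it is completed fails the run):
1. the lid is pressed fully down while both clips still stand open and the vent is up (value of joint lid below 0.014 rad and value of joint each of clip_left, clip_right above 0.4 rad and value of joint vent below 0.0025 m), for 0.2 s.
2. one clip is closed, the lid down and the vent still up (value of joint lid below 0.014 rad and value of joint any of clip_left, clip_right below 0.06 rad and value of joint vent below 0.0025 m), for 0.2 s.
3. both clips are closed, the lid down and the vent still up (value of joint lid below 0.014 rad and value of joint each of clip_left, clip_right below 0.06 rad and value of joint vent below 0.0025 m), for 0.2 s.
4. the vent plug is pushed in, lid and clips still closed (value of joint lid below 0.014 rad and value of joint each of clip_left, clip_right below 0.06 rad and value of joint vent above 0.0038 m), for 0.2 s.
At the end, for the whole second after the job is handed in: Lid down (within 0.014 rad, 2 mm at the front), both clips within 0.06 rad of flat, vent pushed in at least 3.8 of its 5 mm, keeper upright, at rest and within 40 mm of where it stood (all of step 4 and distance of keeper from where it was at the start of the episode below 0.04 m and angle between keeper's own z axis and vertical below 0.05 rad and linear speed of keeper below 0.02 m/s); the robot touches nothing.
It fails at once if the vent was pushed in while a clip was still open (value of joint vent above 0.0038 m and value of joint any of clip_left, clip_right above 0.25 rad).
It fails at once if the keeper was lifted, tipped or shoved more than 40 mm (height (world z) of keeper above 0.012 m or angle between keeper's own z axis and vertical above 0.12 rad or distance of keeper from where it was at the start of the episode above 0.04 m).
It fails at once if the lid was lifted open (value of joint lid above 0.2 rad).
It fails at once if the keeper was pressed with more than 45 N (contact force between the fingers and keeper above 45 N).
It fails at once if a bystander was moved more than 20 mm (distance of any of praline_1, praline_2, spice_jar, nib_bowl, nozzle, mug, tape from where it was at the start of the episode above 0.02 m).
It also fails if it takes over 53 s, if anything falls off the work surface, if the arm or the gripper's body presses on something with over 40 N, if the wrist force passes 120 N, or if a joint passes its speed limit or range.

## Working session

There is one attempt and no reset: what is moved stays moved. The work goes in short steps, Python scripts to look and compute and a tool call to move; the robot and the scene stay as the last step left them, time stands still between calls to the robot, and variables do not carry over. Pictures are saved under pics/ and viewed, at most 10 in all, crops included, and the job is handed in when it is done.

Besides the shell and the picture viewer there is one more tool, called after "Call:" as name(argument=value, ...), one argument or row to a line, values as JSON. apply_moves: Moves the arm, as the interface text tells. Its arguments: {"type":"object","properties":{"steps":{"type":"array","items":{"type":"object","properties":{"offset":{"type":"array","items":{"type":"number"}},"angular":{"type":"array","items":{"type":"number"}}}}},"hand":{"type":"number"},"newtons":{"type":"number"}},"required":["steps"]}

```bash
ls; mkdir -p pics; cat > h.py <<'E'
import numpy as np, cv2
from rig import *
def cam(s):
    f=200/np.tan(np.radians(s["vertical_fov"])/2)
    if "rvec" in s:
        R=cv2.Rodrigues(np.array(s["rvec"],float))[0]; t=np.array(s["tvec"],float).ravel()
        return f,s["cx"],s["cy"],R.T,-R.T@t
    o=s["obs"]; Rt=cv2.Rodrigues(np.array(o["orientation"],float))[0]
    H=np.array(s["hand_eye"]); return f,s["cx"],s["cy"],Rt@H[:3,:3],Rt@H[:3,3]+np.array(o["tool_pos"])
def snap(n):
    o=get_obs(); s=snapshot(n)
    if n=="wrist": s["obs"]=o
    return s
def onplane(s,px,z):
    f,cx,cy,R,c=cam(s); d=R@np.array([(px[0]-cx)/f,(px[1]-cy)/f,1]); return c+d*(z-c[2])/d[2]
def proj(s,P):
    f,cx,cy,R,c=cam(s); q=(np.atleast_2d(P)-c)@R; return np.c_[cx+f*q[:,0]/q[:,2],cy+f*q[:,1]/q[:,2]]
def tri(s1,p1,s2,p2):
    A=np.zeros((3,3));b=np.zeros(3)
    for s,p in((s1,p1),(s2,p2)):
        f,cx,cy,R,c=cam(s); d=R@np.array([(p[0]-cx)/f,(p[1]-cy)/f,1]); d/=np.linalg.norm(d); M=np.eye(3)-np.outer(d,d); A+=M;b+=M@c
    return np.linalg.solve(A,b)
def save(s,n): cv2.imwrite("pics/"+n,s["pixels"][:,:,::-1])
E
python3 - <<'E'
from h import *
np.set_printoptions(precision=4,suppress=True)
o=get_obs(); print({k:np.round(v,4) for k,v in o.items()},hold_point_z)
T=snap("top");S=snap("side")
im=np.vstack([T["pixels"],S["pixels"]]); cv2.imwrite("pics/a.png",cv2.resize(T["pixels"],(800,500))[:,:,::-1]);cv2.imwrite("pics/b.png",cv2.resize(S["pixels"],(800,500))[:,:,::-1])
for s,n in((T,"T"),(S,"S")): print(n,cam(s)[4],cam(s)[0])
for q in "keeper lid_pad vent_top clip_left_tip clip_right_tip spice_jar nib_bowl nozzle mug tape praline_1".split():
    for s,n in((T,"T"),(S,"S")):
        print(q,n,[(np.round(r["position"],1),round(r["p"],2),onplane(s,r["position"],.08)) for r in regions_of(q,s)[:3]])
E
```

```text
pics
{'t': np.float64(0.0), 'joint_pos': array([ 1.2153,  0.0919,  1.2319,  0.    ,  1.8198, -0.0567]), 'qvel': array([ 0.0014,  0.0002,  0.0003, -0.0001, -0.0009,  0.001 ]), 'joint_efforts': array([  0.0001, -45.8744, -41.8014,  -0.    ,   0.0122,  -0.    ]), 'tool_pos': array([0.1765, 0.5732, 0.2301]), 'orientation': array([-0.4676, -3.1062,  0.003 ]), 'wrist_force': array([-0.5026, -0.2103,  0.3811]), 'ft_torque': array([-0.0175, -0.0206,  0.0049]), 'gripper_force': np.float64(0.0), 'grip_width': np.float64(0.0853)} 0.0187
T [0.344  0.244  0.9328] 419.80365986341866
S [ 0.0833 -0.5041  0.7748] 420.26351169516556
keeper T [(array([372.8, 186.6]), 0.71, array([0.5212, 0.1283, 0.08  ])), (array([369.9, 233.4]), 0.6, array([0.4239, 0.1371, 0.08  ]))]
keeper S [(array([362.9, 237.3]), 0.94, array([0.5105, 0.1035, 0.08  ]))]
lid_pad T [(array([370.4, 183.8]), 0.55, array([0.5272, 0.1331, 0.08  ]))]
lid_pad S [(array([365.4, 230. ]), 0.78, array([0.5295, 0.123 , 0.08  ])), (array([415.2, 264.8]), 0.48, array([ 0.569 , -0.0251,  0.08  ]))]
vent_top T [(array([368.2, 173.3]), 0.48, array([
[... 1203 characters left out ...]
 ]))]
mug T [(array([205.2, 224.9]), 0.63, array([0.4444, 0.4726, 0.08  ]))]
mug S [(array([282.9, 170.6]), 0.96, array([0.448 , 0.4489, 0.08  ])), (array([363.7, 228.7]), 0.53, array([0.5282, 0.1289, 0.08  ]))]
tape T [(array([193.9, 285.2]), 0.66, array([0.3239, 0.4907, 0.08  ])), (array([416.2, 204.6]), 0.51, array([0.4825, 0.0398, 0.08  ]))]
tape S [(array([235.6, 193.1]), 0.67, array([0.2909, 0.406 , 0.08  ])), (array([370.3, 222.5]), 0.5, array([0.555 , 0.1413, 0.08  ]))]
praline_1 T [(array([317.5, 209. ]), 0.63, array([0.4751, 0.2435, 0.08  ])), (array([295.3, 191.4]), 0.57, array([0.5124, 0.2891, 0.08  ]))]
praline_1 S [(array([309.8, 226.5]), 0.51, array([0.4129, 0.1948, 0.08  ]))]
```

View pics/a.png

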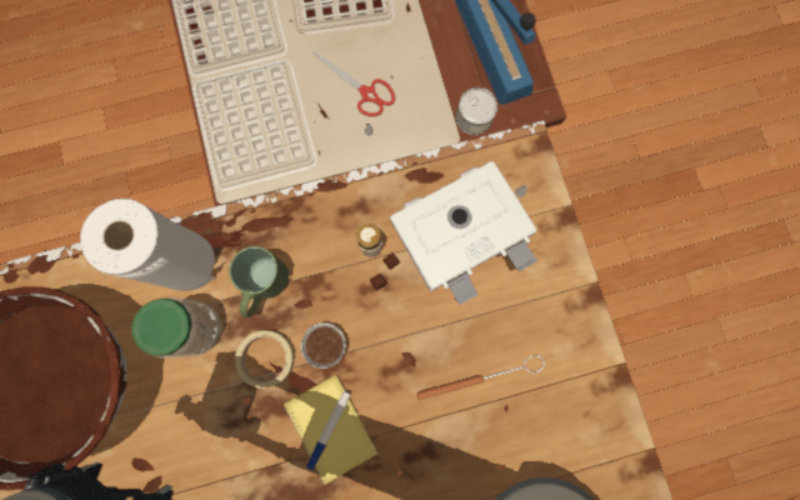

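View pics/b.png

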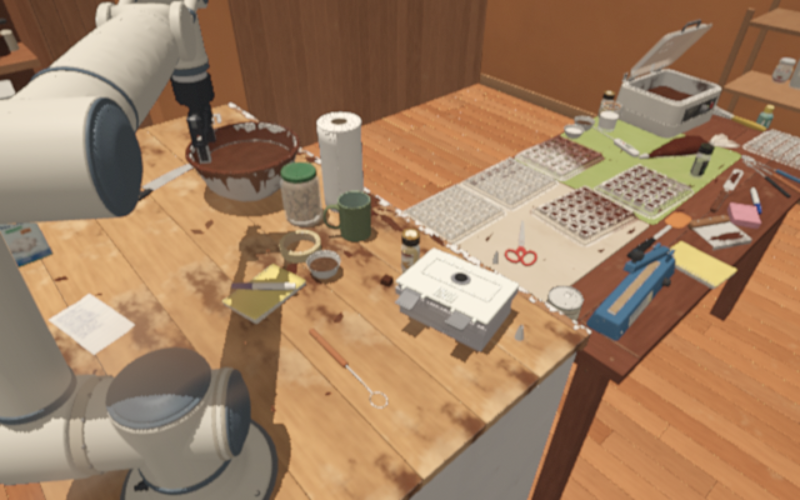

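Top view: the keeper is centred near pixel (464,226) of the enlarged picture, with its front towards the robot and yawed about +29°. The left clip is at (462,288), the right clip at (520,256), the pad at (480,247), the vent at (460,216) and the nozzle at (521,190). I'll move over it with the fingers shut and look from close by.

Call:
apply_moves(
  steps=[
    {"offset": [-0.0285,-0.0265,0]},
    {"offset": [-0.0285,-0.0265,0]},
    {"offset": [-0.0285,-0.0265,0]},
    {"offset": [-0.0285,-0.0265,0]},
    {"offset": [-0.0285,-0.0265,0]},
    {"offset": [-0.0285,-0.0265,0]},
    {"offset": [-0.0285,-0.0265,0]},
    {"offset": [-0.0285,-0.0265,0]},
    {"offset": [-0.0285,-0.0265,0]},
    {"offset": [-0.0285,-0.0265,0]},
  ],
  hand=1,
  newtons=20,
)

```text
invalid input at $.steps[0]: expected keys offset, angular
```

Call:
apply_moves(
  steps=[
    {"offset": [-0.029,-0.0265,0]},
    {"offset": [-0.029,-0.0265,0]},
    {"offset": [-0.029,-0.0265,0]},
    {"offset": [-0.029,-0.0265,0],"angular": [0,0,-7]},
    {"angular": [0,0,-7]},
    {"angular": [0,0,-7]},
    {"angular": [0,0,-7]},
    {"angular": [0,0,-7]},
    {"angular": [0,0,-7]},
    {"offset": [0,0,0]},
  ],
)

```text
invalid input at $.steps[0]: expected keys offset, angular
```

```bash
python3 - <<'E'
from h import *
import pickle
np.set_printoptions(precision=4,suppress=True)
o=get_obs(); print(o["t"],o["tool_pos"],cv2.Rodrigues(o["orientation"])[0],o["joint_pos"],o["wrist_force"],o["grip_width"])
W=snap("wrist"); save(W,"w1.png"); print(cam(W))
for q in "keeper lid_pad vent_top clip_left_tip clip_right_tip nozzle".split():
    for r in regions_of(q,W)[:3]:
        ys,xs=np.nonzero(r["region"]); print(q,np.round(r["position"],1),round(r["p"],2),[xs.min(),xs.max(),ys.min(),ys.max()],onplane(W,r["position"],.085))
pickle.dump(W,open("W1.pkl","wb"))
E
```

```text
1.2 [0.1766 0.5734 0.2313] [[-0.9557  0.2943 -0.    ]
 [ 0.2943  0.9557  0.    ]
 [ 0.      0.     -1.    ]] [ 1.2153  0.0911  1.2307  0.      1.8198 -0.0567] [ 0.7657  0.8481 -0.1443] 0.08520197775734865
(np.float64(304.8219465905617), 317.4512498784474, 198.53238286235154, array([[ 0.2935,  0.9189,  0.2636],
       [ 0.956 , -0.2819, -0.0816],
       [-0.0007,  0.2759, -0.9612]]), array([0.1099, 0.5937, 0.375 ]))
keeper [226.2 327.1] 0.39 [np.int64(212), np.int64(235), np.int64(306), np.int64(347)] [0.3032 0.4266 0.085 ]
```

View pics/w1.png

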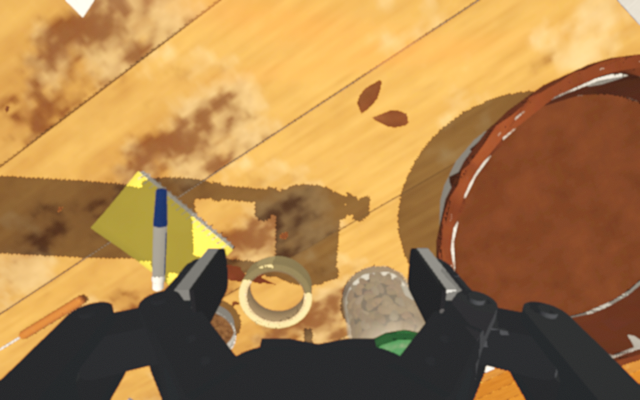

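The arm hasn't moved because every row needs both keys. The picture shows the start spot with the camera on the tool's +x side. Resending.

Call:
apply_moves(
  steps=[
    {"offset": [-0.0285,-0.0265,0],"angular": [0,0,0]},
    {"offset": [-0.0285,-0.0265,0],"angular": [0,0,0]},
    {"offset": [-0.0285,-0.0265,0],"angular": [0,0,0]},
    {"offset": [-0.0285,-0.0265,0],"angular": [0,0,0]},
    {"offset": [-0.0285,-0.0265,0],"angular": [0,0,0]},
    {"offset": [-0.0285,-0.0265,0],"angular": [0,0,0]},
    {"offset": [-0.0285,-0.0265,0],"angular": [0,0,0]},
    {"offset": [-0.0285,-0.0265,0],"angular": [0,0,0]},
    {"offset": [-0.0285,-0.0265,0],"angular": [0,0,0]},
    {"offset": [-0.0285,-0.0265,0],"angular": [0,0,0]},
  ],
  hand=1,
  newtons=20,
)

```text
t: 2.38
tool_pos: [0.3715, 0.2345, 0.2316]
orientation: [0.467, 3.106, 0.001]
wrist_force: [0.3, 1.1, 0.6]
grip_width: -0.0001
gripper_force: 0.0
```

Call:
apply_moves(
  steps=[
    {"offset": [-0.029,-0.0265,0],"angular": [0,0,0]},
    {"offset": [-0.029,-0.0265,0],"angular": [0,0,0]},
    {"offset": [-0.029,-0.0265,0],"angular": [0,0,0]},
    {"offset": [-0.029,-0.0265,0],"angular": [0,0,-7]},
    {"offset": [0,0,0],"angular": [0,0,-7]},
    {"offset": [0,0,0],"angular": [0,0,-7]},
    {"offset": [0,0,0],"angular": [0,0,-7]},
    {"offset": [0,0,0],"angular": [0,0,-7]},
    {"offset": [0,0,0],"angular": [0,0,-7]},
    {"offset": [0,0,0],"angular": [0,0,0]},
  ],
)

```text
t: 3.22
tool_pos: [0.4488, 0.1042, 0.2314]
orientation: [-0.664, 3.07, -0.0]
wrist_force: [0.4, -0.2, -0.4]
grip_width: 0.0004
gripper_force: 0.0
```

```bash
python3 - <<'E'
from h import *
import pickle
np.set_printoptions(precision=4,suppress=True)
o=get_obs(); print(o["t"],o["tool_pos"],cv2.Rodrigues(o["orientation"])[0],o["joint_pos"],o["wrist_force"],o["grip_width"])
W=snap("wrist"); save(W,"w2.png"); print(cam(W))
for q in "keeper lid_pad vent_top clip_left_tip clip_right_tip nozzle".split():
    for r in regions_of(q,W)[:3]:
        ys,xs=np.nonzero(r["region"]); print(q,np.round(r["position"],1),round(r["p"],2),[xs.min(),xs.max(),ys.min(),ys.max()],onplane(W,r["position"],.085))
pickle.dump(W,open("W1.pkl","wb"))
E
```

```text
3.2167 [0.4488 0.1042 0.2314] [[-0.9105 -0.4134  0.0003]
 [-0.4134  0.9105  0.0001]
 [-0.0003 -0.0001 -1.    ]] [ 0.1542 -0.2844  1.5822  0.      1.8436 -1.8428] [ 0.4413 -0.1914 -0.3615] 0.0003584969754788308
(np.float64(304.8219465905617), 317.4512498784474, 198.53238286235154, array([[-0.4142,  0.8748,  0.2512],
       [ 0.9102,  0.3985,  0.1132],
       [-0.0011,  0.2755, -0.9613]]), array([0.3852, 0.075 , 0.3751]))
keeper [357.2 179.9] 0.7 [np.int64(337), np.int64(375), np.int64(158), np.int64(201)] [0.4278 0.1365 0.085 ]
keeper [302.7 223.8] 0.68 [np.int64(202), np.int64(404), np.int64(158), np.int64(287)] [0.4915 0.1066 0.085 ]
lid_pad [300.3 231.5] 0.77 [np.int64(203), np.int64(404), np.int64(158), np.int64(325)] [0.5001 0.1077 0.085 ]
clip_left_tip [356.5 177.5] 0.9 [np.int64(337), np.int64(375), np.int64(158), np.int64(201)] [0.4259 0.1349 0.085 ]
clip_right_tip [437.2 226.4] 0.67 [np.int64(428), np.int64(450), np.int64(216), np.int64(237)] [0.4374 0.2321 0.085 ]
clip_right_tip [243.5 188.7] 0.56 [np.int64(222), np.int64(265), np.int64(168), np.int64(209)] [0.4819 0.039  0.085 ]
nozzle [202.2 255.7] 0.78 [np.int64(195), np.int64(210), np.int64(248), np.int64(267)] [0.5677 0.0252 0.085 ]
nozzle [610.4 203.6] 0.6 [np.int64(586), np.int64(639), np.int64(157), np.int64(238)] [0.3451 0.3762 0.085 ]
```

View pics/w2.png

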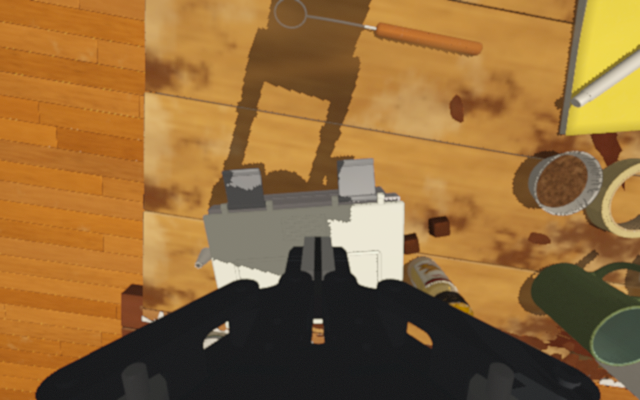

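```bash
cat > fit.py <<'E'
from h import *
from scipy.optimize import least_squares
import pickle
np.set_printoptions(precision=4,suppress=True)
def rotlid(P,th):
    P=np.array(P,float); x=P[0]-71; z=P[2]-71; c,s=np.cos(th),np.sin(th)
    return np.array([71+x*c+z*s,P[1],71-x*s+z*c])
def clippt(y,d,a,th):  # d mm from hinge, a angle from hanging
    h=rotlid([-77.5,y,75],th); return h+d*np.array([-np.sin(a),0,-np.cos(a)])
def world(p,P):
    c,s=np.cos(p[2]),np.sin(p[2]); P=P/1000
    return np.array([p[0]+c*P[0]-s*P[1],p[1]+s*P[0]+c*P[1],P[2]])
E
cat > f1.py <<'E'
from fit import *
T=snap("top");S=snap("side");W=pickle.load(open("W1.pkl","rb"))
def mask(q,s,near):
    rs=[r for r in regions_of(q,s)]
    return min(rs,key=lambda r:np.hypot(*(np.array(r["position"])-near)))["position"] if rs else None
obs=[]
L=lambda P:(lambda p:rotlid(P,p[3]))
for px,P in(((312.8,173.6),(71,101,79)),((396,130.4),(71,-101,79)),((429.6,187.2),(-71,-101,79)),((346.4,231.2),(-71,101,79))): obs.append((T,px,L(P),"c"))
obs+=[(W,(205,213),L((-71,-101,79)),"wc"),(W,(404,199),L((-71,101,79)),"wc")]
obs+=[(T,(368.2,173.3),L((12,0,87)),"v"),(S,(368,223),L((12,0,87)),"v")]
obs+=[(T,(384,198),L((-51,0,83)),"pad")]
for nm,y,i,pT,pW,pS in(("clip_left_tip",55,4,(370,230),(356.5,177.5),(368,258)),("clip_right_tip",-55,5,(416,207),(243.5,188.7),(368,258))):
    for s,near,l in((T,pT,"T"),(W,pW,"W")):
        m=mask(nm,s,np.array(near)); print(nm,l,m)
        obs.append((s,near if m is None else m,(lambda y,i:lambda p:clippt(y,18,p[i],p[3]))(y,i),nm+l))
def res(p): return np.concatenate([(proj(s,world(p,f(p)))[0]-px) for s,px,f,_ in obs]+[[(p[3]-.08)*50,(p[4]-1.4)*10,(p[5]-1.4)*10]])
r=least_squares(res,[.54,.13,.5,.08,1.4,1.4],loss="soft_l1")
print("pose",r.x,np.degrees(r.x[2]))
for (o,e) in zip(obs,res(r.x)[:-3].reshape(-1,2)): print(o[3],e)
p=r.x; np.save("p.npy",p)
im=W["pixels"].copy(); it=T["pixels"].copy()
for P in [rotlid(c,p[3]) for c in((71,101,79),(71,-101,79),(-71,-101,79),(-71,101,79),(-51,0,83),(12,0,87))]+[clippt(y+e,d,p[i],p[3]) for y,i in((55,4),(-55,5)) for e in(-18,18) for d in(0,35)]:
    for s,m in((W,im),(T,it)):
        u=proj(s,world(p,P))[0]; cv2.circle(m,tuple(int(round(v)) for v in u),2,(255,0,0),-1)
out=np.hstack([cv2.resize(im[130:330,180:430],(500,400)),cv2.resize(it[110:260,300:440],(300,400)[:2])])
cv2.imwrite("pics/f1.png",out[:,:,::-1])
E
python3 f1.py
```

```text
clip_left_tip T [370.3, 231.6]
clip_left_tip W [356.5, 177.5]
clip_right_tip T None
clip_right_tip W [243.5, 188.7]
pose [0.5362 0.1321 0.4953 0.0515 1.4024 1.4405] 28.37633254714753
c [-1.1005 -0.417 ]
c [-1.0885 -1.8048]
c [ 0.9066 -2.2022]
c [-1.0383  0.9819]
wc [-3.4408 -0.1045]
wc [0.3355 0.741 ]
v [ 0.009  -0.1789]
v [ 0.7346 -1.9151]
pad [-0.3931  1.5783]
clip_left_tipT [0.3735 0.4937]
clip_left_tipW [-0.4522 -0.3086]
clip_right_tipT [ 0.9083 -0.6345]
clip_right_tipW [ 1.862  -4.0963]
```

View pics/f1.png

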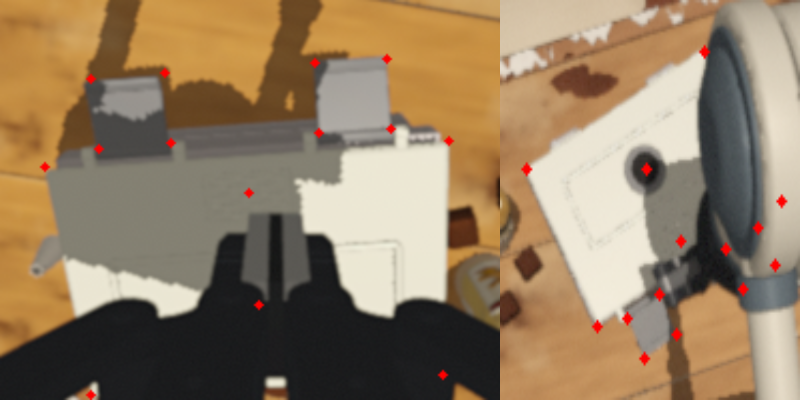

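The projected model sits on the lid corners, clips and vent to within about 3 mm. Keeper pose is roughly (0.536, 0.132), yaw 28.4°. Now going over the pad and down.

Call:
apply_moves(
  steps=[
    {"offset": [-0.02,-0.007,0.02],"angular": [0,0,0]},
    {"offset": [-0.02,-0.007,0.02],"angular": [0,0,0]},
    {"offset": [0,0,0.03],"angular": [0,0,-4]},
    {"offset": [0,0,0.02],"angular": [0,0,0]},
    {"offset": [0,0,0.015],"angular": [0,0,0]},
    {"offset": [0,0,0.01],"angular": [0,0,0]},
    {"offset": [0,0,0.008],"angular": [0,0,0]},
    {"offset": [0,0,0.005],"angular": [0,0,0]},
    {"offset": [0,0,0.002],"angular": [0,0,0]},
    {"offset": [0,0,0],"angular": [0,0,0]},
  ],
)

```text
t: 4.7
tool_pos: [0.4912, 0.108, 0.1017]
orientation: [-0.765, 3.046, -0.0]
wrist_force: [0.4, 0.0, 0.2]
grip_width: -0.0
gripper_force: 0.0
```

Call:
apply_moves(
  steps=[
    {"offset": [0,0,0.0015],"angular": [0,0,0]},
    {"offset": [0,0,0.0015],"angular": [0,0,0]},
    {"offset": [0,0,0.0015],"angular": [0,0,0]},
    {"offset": [0,0,0.0015],"angular": [0,0,0]},
    {"offset": [0,0,0.0015],"angular": [0,0,0]},
    {"offset": [0,0,0.0015],"angular": [0,0,0]},
    {"offset": [0,0,0],"angular": [0,0,0]},
    {"offset": [0,0,0],"angular": [0,0,0]},
    {"offset": [0,0,0],"angular": [0,0,0]},
    {"offset": [0,0,0],"angular": [0,0,0]},
  ],
)

```text
t: 5.53
tool_pos: [0.4911, 0.1079, 0.0924]
orientation: [-0.765, 3.047, -0.0]
wrist_force: [0.1, 1.3, 0.3]
grip_width: 0.0
gripper_force: 0.0
```

Call:
apply_moves(
  steps=[
    {"offset": [0,0,0.001],"angular": [0,0,0]},
    {"offset": [0,0,0.001],"angular": [0,0,0]},
    {"offset": [0,0,0.001],"angular": [0,0,0]},
    {"offset": [0,0,0.001],"angular": [0,0,0]},
    {"offset": [0,0,0.001],"angular": [0,0,0]},
    {"offset": [0,0,0.001],"angular": [0,0,0]},
    {"offset": [0,0,0],"angular": [0,0,0]},
    {"offset": [0,0,0],"angular": [0,0,0]},
    {"offset": [0,0,0],"angular": [0,0,0]},
    {"offset": [0,0,0],"angular": [0,0,0]},
  ],
)

```text
t: 6.37
tool_pos: [0.491, 0.1078, 0.0879]
orientation: [-0.765, 3.047, -0.0]
wrist_force: [-4.3, -1.9, 8.2]
grip_width: -0.0
gripper_force: 4.0
```

Call:
apply_moves(
  steps=[
    {"offset": [0,0,0.001],"angular": [0,0,0]},
    {"offset": [0,0,0.001],"angular": [0,0,0]},
    {"offset": [0,0,0.001],"angular": [0,0,0]},
    {"offset": [0,0,0.001],"angular": [0,0,0]},
    {"offset": [0,0,0.001],"angular": [0,0,0]},
    {"offset": [0,0,0],"angular": [0,0,0]},
    {"offset": [0,0,0],"angular": [0,0,0]},
    {"offset": [0,0,0],"angular": [0,0,0]},
    {"offset": [0,0,0],"angular": [0,0,0]},
    {"offset": [0,0,0],"angular": [0,0,0]},
  ],
)

```text
t: 7.2
tool_pos: [0.4904, 0.1075, 0.0826]
orientation: [0.764, -3.046, 0.001]
wrist_force: [-6.2, -2.5, 9.2]
grip_width: -0.0003
gripper_force: 4.3
```

Call:
apply_moves(
  steps=[
    {"offset": [0,0,0.001],"angular": [0,0,0]},
    {"offset": [0,0,0.001],"angular": [0,0,0]},
    {"offset": [0,0,0.0005],"angular": [0,0,0]},
    {"offset": [0,0,0],"angular": [0,0,0]},
    {"offset": [0,0,0],"angular": [0,0,0]},
    {"offset": [0,0,0],"angular": [0,0,0]},
    {"offset": [0,0,0],"angular": [0,0,0]},
    {"offset": [0,0,0],"angular": [0,0,0]},
    {"offset": [0,0,0],"angular": [0,0,0]},
    {"offset": [0,0,0],"angular": [0,0,0]},
  ],
)

```text
t: 8.03
tool_pos: [0.4904, 0.1075, 0.0814]
orientation: [0.765, -3.046, 0.001]
wrist_force: [-9.6, -2.0, 15.5]
grip_width: 0.0001
gripper_force: 7.4
```

Call:
apply_moves(
  steps=[
    {"offset": [0,0,0.001],"angular": [0,0,0]},
    {"offset": [0,0,0.001],"angular": [0,0,0]},
    {"offset": [0,0,0],"angular": [0,0,0]},
    {"offset": [0,0,0],"angular": [0,0,0]},
    {"offset": [0,0,0],"angular": [0,0,0]},
    {"offset": [0,0,0],"angular": [0,0,0]},
    {"offset": [0,0,0],"angular": [0,0,0]},
    {"offset": [0,0,0],"angular": [0,0,0]},
    {"offset": [0,0,0],"angular": [0,0,0]},
    {"offset": [0,0,0],"angular": [0,0,0]},
  ],
)

```text
t: 8.87
tool_pos: [0.4905, 0.1075, 0.0812]
orientation: [-0.765, 3.047, -0.001]
wrist_force: [-14.5, -2.9, 24.7]
grip_width: -0.0002
gripper_force: 11.8
```

The lid is at its stop: 9 N more moved it only 0.2 mm. Lifting off and going to the left clip.

Call:
apply_moves(
  steps=[
    {"offset": [0,0,-0.01],"angular": [0,0,0]},
    {"offset": [0,0,-0.024],"angular": [0,0,0]},
    {"offset": [0.026,0.028,0],"angular": [0,0,0]},
    {"offset": [0.026,0.027,0],"angular": [0,0,0]},
    {"offset": [0,0,0.01],"angular": [0,0,0]},
    {"offset": [0,0,0.01],"angular": [0,0,0]},
    {"offset": [0,0,0.008],"angular": [0,0,0]},
    {"offset": [0,0,0.006],"angular": [0,0,0]},
    {"offset": [0,0,0.006],"angular": [0,0,0]},
    {"offset": [0,0,0],"angular": [0,0,0]},
  ],
)

```text
t: 9.7
tool_pos: [0.4189, 0.1314, 0.0689]
orientation: [0.763, -3.044, 0.0]
wrist_force: [-0.6, 0.7, -0.4]
grip_width: 0.0003
gripper_force: 0.0
```

```bash
cat > look.py <<'E'
import sys
from fit import *
W=snap("wrist"); o=W["obs"]; p=np.load("p.npy")
print(o["t"],o["tool_pos"],o["wrist_force"])
c,s=np.cos(p[2]),np.sin(p[2]); d=o["tool_pos"][:2]-p[:2]; print("keeper xy of TCP",c*d[0]+s*d[1],-s*d[0]+c*d[1])
for q in("clip_left_tip","clip_right_tip"):
    for r in regions_of(q,W)[:2]: print(q,np.round(r["position"],1),round(r["p"],2))
x0=140; cv2.imwrite("pics/"+sys.argv[1],cv2.resize(W["pixels"][120:400,x0:x0+360],(720,560))[:,:,::-1])
E
python3 look.py w3.png
```

```text
9.7 [0.4189 0.1314 0.0689] [-0.6415  0.6953 -0.4026]
keeper xy of TCP -0.1035304001914988 0.05506478767139616
clip_left_tip [317.1 234.6] 0.69
clip_right_tip [ 99.  278.7] 0.78
```

View pics/w3.png

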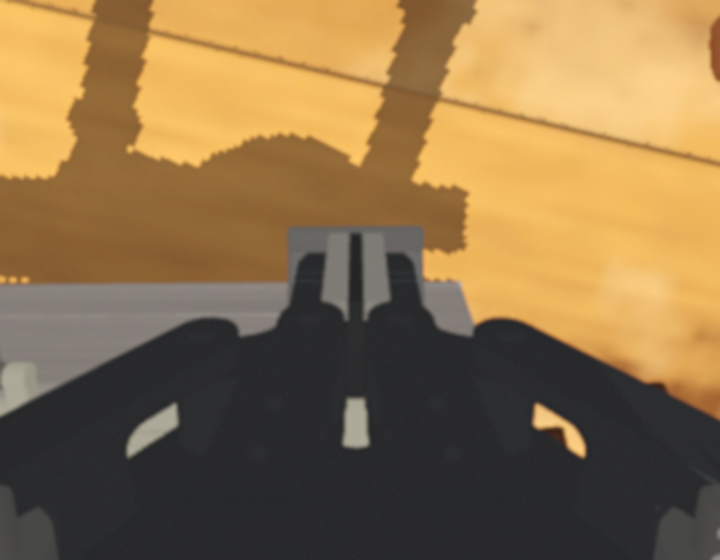

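The fingers are centred on the left clip: its plate spans columns 288–423 and the fingers sit at 355. Folding it down and in.

Call:
apply_moves(
  steps=[
    {"offset": [0,0,0.006],"angular": [0,0,0]},
    {"offset": [0,0,0.006],"angular": [0,0,0]},
    {"offset": [0,0,0.006],"angular": [0,0,0]},
    {"offset": [0,0,0.006],"angular": [0,0,0]},
    {"offset": [-0.002,0,0.002],"angular": [0,0,0]},
    {"offset": [-0.002,0,0],"angular": [0,0,0]},
    {"offset": [-0.002,0,0],"angular": [0,0,0]},
    {"offset": [-0.002,0,0],"angular": [0,0,0]},
    {"offset": [0,0,0],"angular": [0,0,0]},
    {"offset": [0,0,0],"angular": [0,0,0]},
  ],
)

```text
t: 10.68
tool_pos: [0.4266, 0.1357, 0.045]
orientation: [-0.765, 3.046, 0.0]
wrist_force: [-1.0, -0.4, 0.2]
grip_width: -0.0005
gripper_force: 0.1
```

Call:
apply_moves(
  steps=[
    {"offset": [-0.001,0,0],"angular": [0,0,0]},
    {"offset": [-0.001,0,0],"angular": [0,0,0]},
    {"offset": [-0.001,0,0],"angular": [0,0,0]},
    {"offset": [0,0,0],"angular": [0,0,0]},
    {"offset": [0,0,0],"angular": [0,0,0]},
    {"offset": [0,0,0],"angular": [0,0,0]},
    {"offset": [0,0,0],"angular": [0,0,0]},
    {"offset": [0,0,0],"angular": [0,0,0]},
    {"offset": [0,0,0],"angular": [0,0,0]},
    {"offset": [0,0,0],"angular": [0,0,0]},
  ],
)

```text
t: 11.52
tool_pos: [0.429, 0.137, 0.0449]
orientation: [-0.765, 3.047, 0.0]
wrist_force: [-0.3, -0.4, -0.1]
grip_width: 0.0003
gripper_force: 0.2
```

Call:
apply_moves(
  steps=[
    {"offset": [-0.001,0,0],"angular": [0,0,0]},
    {"offset": [-0.001,0,0],"angular": [0,0,0]},
    {"offset": [-0.001,0,0],"angular": [0,0,0]},
    {"offset": [0,0,0],"angular": [0,0,0]},
    {"offset": [0,0,0],"angular": [0,0,0]},
    {"offset": [0,0,0],"angular": [0,0,0]},
    {"offset": [0,0,0],"angular": [0,0,0]},
    {"offset": [0,0,0],"angular": [0,0,0]},
    {"offset": [0,0,0],"angular": [0,0,0]},
    {"offset": [0,0,0],"angular": [0,0,0]},
  ],
)

```text
t: 12.35
tool_pos: [0.4314, 0.1384, 0.0447]
orientation: [0.765, -3.047, 0.0]
wrist_force: [-1.6, -1.0, -1.9]
grip_width: 0.0
gripper_force: 1.0
```

```bash
python3 look.py w4.png
```

```text
12.35 [0.4314 0.1384 0.0447] [-1.5818 -0.99   -1.9169]
keeper xy of TCP -0.08918279404882665 0.05530228105202812
clip_right_tip [ 50.4 278.1] 0.93
```

View pics/w4.png

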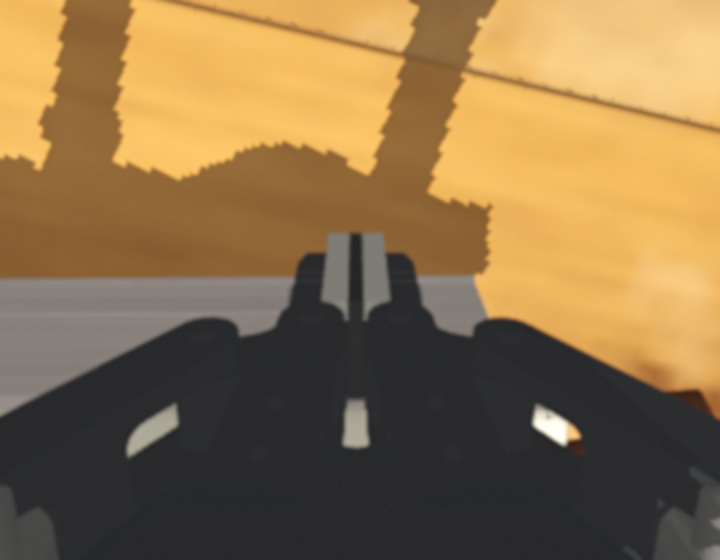

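The clip has gone behind the fingers and force is starting to build. Pushing a bit more.

Call:
apply_moves(
  steps=[
    {"offset": [-0.001,0,0],"angular": [0,0,0]},
    {"offset": [-0.001,0,0],"angular": [0,0,0]},
    {"offset": [0,0,0],"angular": [0,0,0]},
    {"offset": [0,0,0],"angular": [0,0,0]},
    {"offset": [0,0,0],"angular": [0,0,0]},
    {"offset": [0,0,0],"angular": [0,0,0]},
    {"offset": [0,0,0],"angular": [0,0,0]},
    {"offset": [0,0,0],"angular": [0,0,0]},
    {"offset": [0,0,0],"angular": [0,0,0]},
    {"offset": [0,0,0],"angular": [0,0,0]},
  ],
)

```text
t: 13.33
tool_pos: [0.4315, 0.1385, 0.0446]
orientation: [0.763, -3.042, 0.002]
wrist_force: [-10.5, -6.0, 4.4]
grip_width: -0.0
gripper_force: 6.0
```

The left clip is flat (12 N with no motion). Going over to the right clip.

Call:
apply_moves(
  steps=[
    {"offset": [0.01,0,0],"angular": [0,0,0]},
    {"offset": [0.007,0,-0.01],"angular": [0,0,0]},
    {"offset": [0,0,-0.04],"angular": [0,0,0]},
    {"offset": [0,-0.036,-0.005],"angular": [0,0,0]},
    {"offset": [0,-0.037,0],"angular": [0,0,0]},
    {"offset": [0,-0.037,0],"angular": [0,0,0]},
    {"offset": [0,0,0.01],"angular": [0,0,0]},
    {"offset": [0,0,0.01],"angular": [0,0,0]},
    {"offset": [0,0,0.01],"angular": [0,0,0]},
    {"offset": [0,0,0],"angular": [0,0,0]},
  ],
)

```text
t: 14.17
tool_pos: [0.4689, 0.0352, 0.0672]
orientation: [0.766, -3.044, -0.002]
wrist_force: [-0.7, -0.7, -0.1]
grip_width: 0.0002
gripper_force: 0.0
```

```bash
python3 look.py w5.png
```

```text
14.1667 [0.4689 0.0352 0.0672] [-0.6906 -0.7454 -0.1384]
keeper xy of TCP -0.10523858750588416 -0.05324886248440512
clip_left_tip [510.4 292.7] 0.95
clip_right_tip [289.6 242.8] 0.58
```

View pics/w5.png

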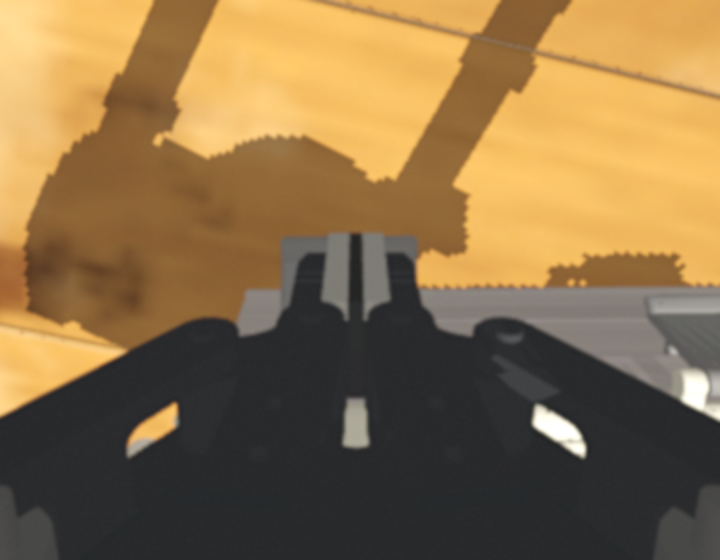

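The right clip is under the fingers and the left one, at (690,330), looks folded. Folding the right clip.

Call:
apply_moves(
  steps=[
    {"offset": [0,0,0.006],"angular": [0,0,0]},
    {"offset": [0,0,0.006],"angular": [0,0,0]},
    {"offset": [0,0,0.006],"angular": [0,0,0]},
    {"offset": [0,0,0.005],"angular": [0,0,0]},
    {"offset": [-0.002,0,0],"angular": [0,0,0]},
    {"offset": [-0.002,0,0],"angular": [0,0,0]},
    {"offset": [-0.002,0,0],"angular": [0,0,0]},
    {"offset": [-0.002,0,0],"angular": [0,0,0]},
    {"offset": [-0.002,0,0],"angular": [0,0,0]},
    {"offset": [-0.002,0,0],"angular": [0,0,0]},
  ],
)

```text
t: 15.15
tool_pos: [0.481, 0.0401, 0.0468]
orientation: [0.765, -3.047, 0.0]
wrist_force: [-1.0, -0.7, -0.6]
grip_width: 0.0004
gripper_force: 0.7
```

Call:
apply_moves(
  steps=[
    {"offset": [-0.001,0,0],"angular": [0,0,0]},
    {"offset": [-0.001,0,0],"angular": [0,0,0]},
    {"offset": [-0.001,0,0],"angular": [0,0,0]},
    {"offset": [-0.001,0,0],"angular": [0,0,0]},
    {"offset": [0,0,0],"angular": [0,0,0]},
    {"offset": [0,0,0],"angular": [0,0,0]},
    {"offset": [0,0,0],"angular": [0,0,0]},
    {"offset": [0,0,0],"angular": [0,0,0]},
    {"offset": [0,0,0],"angular": [0,0,0]},
    {"offset": [0,0,0],"angular": [0,0,0]},
  ],
)

```text
t: 15.98
tool_pos: [0.4841, 0.0418, 0.0467]
orientation: [0.765, -3.046, 0.0]
wrist_force: [-3.9, -3.4, -1.0]
grip_width: -0.0
gripper_force: 2.3
```

Call:
apply_moves(
  steps=[
    {"offset": [-0.001,0,0],"angular": [0,0,0]},
    {"offset": [-0.001,0,0],"angular": [0,0,0]},
    {"offset": [0,0,0],"angular": [0,0,0]},
    {"offset": [0,0,0],"angular": [0,0,0]},
    {"offset": [0,0,0],"angular": [0,0,0]},
    {"offset": [0,0,0],"angular": [0,0,0]},
    {"offset": [0,0,0],"angular": [0,0,0]},
    {"offset": [0,0,0],"angular": [0,0,0]},
    {"offset": [0,0,0],"angular": [0,0,0]},
    {"offset": [0,0,0],"angular": [0,0,0]},
  ],
)

```text
t: 16.82
tool_pos: [0.4842, 0.0418, 0.0467]
orientation: [0.763, -3.042, 0.001]
wrist_force: [-12.7, -5.7, 5.0]
grip_width: -0.0002
gripper_force: 7.0
```

Both clips are flat. Backing off, up, and over the vent, with a check look at the clips on the way.

Call:
apply_moves(
  steps=[
    {"offset": [0.01,0,0],"angular": [0,0,0]},
    {"offset": [0,0,-0.03],"angular": [0,0,0]},
    {"offset": [0,0,-0.04],"angular": [0,0,0]},
    {"offset": [0,0,-0.035],"angular": [0,0,0]},
    {"offset": [-0.027,0.014,0],"angular": [0,0,0]},
    {"offset": [-0.027,0.014,0],"angular": [0,0,0]},
    {"offset": [-0.027,0.014,0],"angular": [0,0,0]},
    {"offset": [-0.028,0.0125,0],"angular": [0,0,0]},
    {"offset": [0,0,0],"angular": [0,0,0]},
    {"offset": [0,0,0],"angular": [0,0,0]},
  ],
)

```text
t: 17.65
tool_pos: [0.5485, 0.1393, 0.1515]
orientation: [-0.768, 3.045, 0.001]
wrist_force: [0.5, 0.1, 0.1]
grip_width: 0.0003
gripper_force: 0.0
```

```bash
cat >> look.py <<'E'
if len(sys.argv)>2:
    im=W["pixels"].copy()
    for a,col in((0,(255,0,0)),(.25,(0,0,255))):
        for y in(55,-55):
            for e in(-18,18): cv2.circle(im,tuple(int(round(v)) for v in proj(W,world(p,clippt(y+e,35,a,0)))[0]),1,col,-1)
    u=proj(W,o["tool_pos"])[0]; v=proj(W,world(p,np.array([12.,0,87])))[0]; print(u,v)
    cv2.imwrite("pics/"+sys.argv[1],cv2.resize(im[120:400,x0:x0+360],(720,560))[:,:,::-1])
E
python3 look.py w6.png 1
```

```text
17.65 [0.5485 0.1393 0.1515] [0.5436 0.1476 0.0909]
keeper xy of TCP 0.014261950601826669 0.0004223892561815287
clip_left_tip [397.2  78.5] 0.83
clip_right_tip [237.3  81.5] 0.77
clip_right_tip [320.1 207.6] 0.47
[318.1175 252.234 ] [317.4031 209.3556]
```

View pics/w6.png

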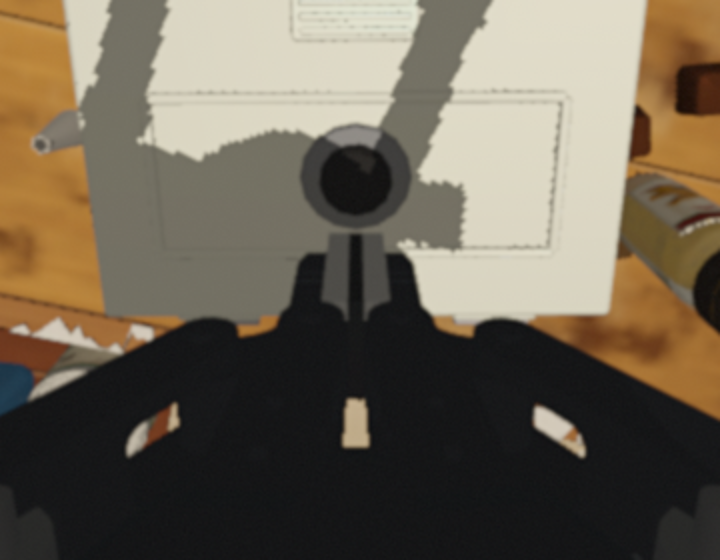

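The vent shows at (318,209) in the full picture, just as the model predicts (317,209). Checking the clip mask edges numerically against flat and blocked angles.

```bash
python3 - <<'E'
from fit import *
W=snap("wrist");p=np.load("p.npy")
for q,y in(("clip_left_tip",55),("clip_right_tip",-55)):
    r=regions_of(q,W)[0]; ys,xs=np.nonzero(r["region"]); print(q,[xs.min(),xs.max(),ys.min(),ys.max()])
    for a in(0,.06,.12,.2): 
        h=clippt(y,0,a,0); n=np.array([-np.cos(a),0,np.sin(a)])*2
        print(a,[proj(W,world(p,clippt(y,d,a,0)+n))[0] for d in(0,35)])
E
```

```text
clip_left_tip [np.int64(372), np.int64(430), np.int64(75), np.int64(92)]
0 [array([400.4062,  76.8579]), array([388.8271,  81.6363])]
0.06 [array([400.452 ,  76.8446]), array([389.0446,  78.7631])]
0.12 [array([400.4969,  76.8427]), array([389.2984,  75.8742])]
0.2 [array([400.5552,  76.858 ]), array([389.6931,  72.0084])]Traceback (most recent call last):
  File "<stdin>", line 4, in <module>
IndexError: list index out of range
```

The masks fit flat clips. Pressing the vent plug.

Call:
apply_moves(
  steps=[
    {"offset": [0.002,0,0.02],"angular": [0,0,0]},
    {"offset": [0,0,0.02],"angular": [0,0,0]},
    {"offset": [0,0,0.015],"angular": [0,0,0]},
    {"offset": [0,0,0.005],"angular": [0,0,0]},
    {"offset": [0,0,0.002],"angular": [0,0,0]},
    {"offset": [0,0,0.002],"angular": [0,0,0]},
    {"offset": [0,0,0.0015],"angular": [0,0,0]},
    {"offset": [0,0,0.0015],"angular": [0,0,0]},
    {"offset": [0,0,0.001],"angular": [0,0,0]},
    {"offset": [0,0,0.001],"angular": [0,0,0]},
  ],
)

```text
t: 18.78
tool_pos: [0.5465, 0.1368, 0.0839]
orientation: [-0.764, 3.045, -0.0]
wrist_force: [0.5, 0.3, 2.1]
grip_width: 0.0001
gripper_force: 1.0
```

Call:
apply_moves(
  steps=[
    {"offset": [0,0,0.001],"angular": [0,0,0]},
    {"offset": [0,0,0.001],"angular": [0,0,0]},
    {"offset": [0,0,0],"angular": [0,0,0]},
    {"offset": [0,0,0],"angular": [0,0,0]},
    {"offset": [0,0,0],"angular": [0,0,0]},
    {"offset": [0,0,0],"angular": [0,0,0]},
    {"offset": [0,0,0],"angular": [0,0,0]},
    {"offset": [0,0,0],"angular": [0,0,0]},
    {"offset": [0,0,0],"angular": [0,0,0]},
    {"offset": [0,0,0],"angular": [0,0,0]},
  ],
)

```text
t: 19.62
tool_pos: [0.5466, 0.1368, 0.0819]
orientation: [-0.764, 3.045, -0.001]
wrist_force: [0.3, 0.3, 4.7]
grip_width: 0.0001
gripper_force: 2.6
```

Call:
apply_moves(
  steps=[
    {"offset": [0,0,0.001],"angular": [0,0,0]},
    {"offset": [0,0,0.001],"angular": [0,0,0]},
    {"offset": [0,0,0.001],"angular": [0,0,0]},
    {"offset": [0,0,0.0005],"angular": [0,0,0]},
    {"offset": [0,0,0],"angular": [0,0,0]},
    {"offset": [0,0,0],"angular": [0,0,0]},
    {"offset": [0,0,0],"angular": [0,0,0]},
    {"offset": [0,0,0],"angular": [0,0,0]},
    {"offset": [0,0,0],"angular": [0,0,0]},
    {"offset": [0,0,0],"angular": [0,0,0]},
  ],
)

```text
t: 20.45
tool_pos: [0.5467, 0.1368, 0.0817]
orientation: [-0.764, 3.043, -0.001]
wrist_force: [-6.9, -2.6, 19.0]
grip_width: -0.0002
gripper_force: 9.6
```

The plug is at its stop: 19 N, z 81.7 mm. Backing off up and forwards for a final look.

Call:
apply_moves(
  steps=[
    {"offset": [0,0,-0.01],"angular": [0,0,0]},
    {"offset": [0,0,-0.03],"angular": [0,0,0]},
    {"offset": [0,0,-0.04],"angular": [0,0,0]},
    {"offset": [0.02,0,-0.03],"angular": [0,0,0]},
    {"offset": [0.035,0,-0.02],"angular": [0,0,0]},
    {"offset": [0.035,0,0],"angular": [0,0,0]},
    {"offset": [0.035,0,0],"angular": [0,0,0]},
    {"offset": [0.035,0,0],"angular": [0,0,0]},
    {"offset": [0,0,0],"angular": [0,0,0]},
    {"offset": [0,0,0],"angular": [0,0,0]},
  ],
)

```text
t: 21.28
tool_pos: [0.404, 0.0608, 0.2077]
orientation: [-0.763, 3.046, -0.0]
wrist_force: [1.7, 1.0, -0.5]
grip_width: -0.0
gripper_force: 0.0
```

```bash
python3 - <<'E'
from h import *
W=snap("wrist");S=snap("side");print(W["obs"]["tool_pos"],W["obs"]["wrist_force"])
a=cv2.resize(W["pixels"][170:310,180:460],(800,400));b=cv2.resize(S["pixels"][190:290,300:440],(280,200))
out=np.zeros((600,800,3),np.uint8);out[:400]=a;out[400:,:280]=b;out[400:,300:620]=cv2.resize(W["pixels"],(320,200));cv2.imwrite("pics/end.png",out[:,:,::-1])
E
```

```text
[0.40398836 0.0607702  0.20769019] [ 1.67246416  0.98727084 -0.45531693]
```

View pics/end.png

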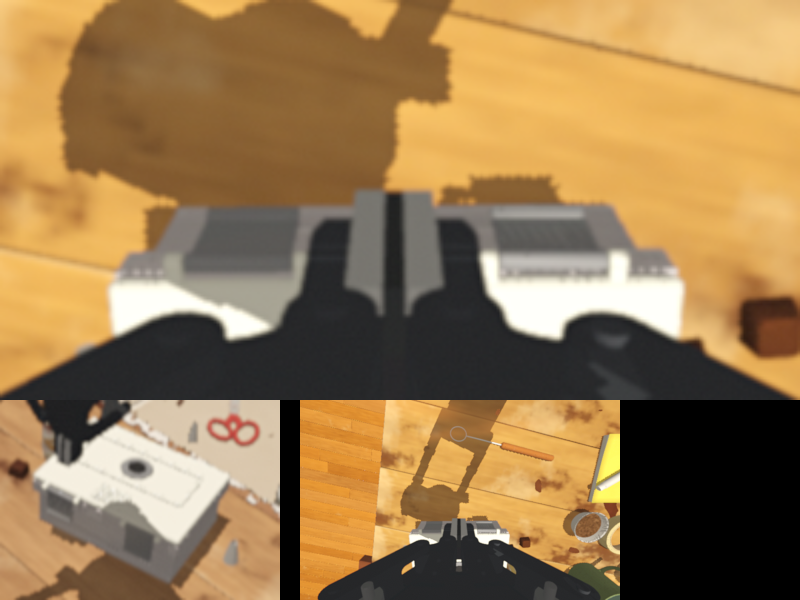

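The final picture shows both clips hanging flat at (245,240) and (550,235), the lid down, the plug in, and the arm clear. Handing in.

```bash
python3 -c "
from rig import *
print(job_done())"
```

```text
the job is handed in; nothing more can be done
None
```

The keeper is sealed and the job handed in at about 21 s: I pressed the lid down, then the left clip, the right clip and last the vent plug, each to a firm stop; the hand-in gave no verdict.

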